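# Stand the inspected cover plate in the rack

## Robot

A 6-joint arm with a two-finger parallel gripper is mounted at the origin on the work surface. World frame = base frame: x ahead of the robot, y to its left, z up, the work surface at z = 0. Lengths are in m, angles in rad, forces in N, time in s.
With the tool pointing down it reaches from about 0.35 to 0.775 m from the base axis. Payload 5.5 kg.
Tool frame: the origin (TCP) lies midway between the tips of the shut fingers; the grasp point (between the pads) lies 19 mm behind it; z points along the fingers, y is the line along which they close (so a half turn about z gives the same grasp; the last joint's range is limited). The gripper opens to 85 mm and grips with 20 to 120 N. Pads are 22 mm wide; open, the fingers measure 114 mm over their backs; the gripper's body (76 mm by 85 mm) begins 54 mm behind the grasp point. The pads swing forward as they close: fully open they stand 13 mm farther back than shut.
Start: joints at [1.135, 0.313, 0.046, 1.304, 0, 1.431], TCP at [0.168, 0.55, 0.231] pointing down, gripper open.
Joint ranges: [-2.76, 2.76], [-0.86, 1.69], [-1.03, 1.26], [-2.2, 2.34], [-1.47, 1.5], [-3.14, 3.14]. Speed limits (rad/s): [2.57, 2.57, 3.14, 3.14, 3.14, 3.14].

## Interface

Orientations are given as a unit quaternion [w, x, y, z].
In Python, from workcell import env gives the robot as it stands.
- The arm moves only by the tool move_arm, never from a script. Its argument "targets" is a list of rows, each a list of 3 entries, a list of its own where there are three numbers: the shift along the tool's x, y, z in mm, then the turn, a rotation vector about the tool's x, y, z in units of 10 degrees (1.0 is 10 degrees), then the closure, from -1 (fully open) to 1 (shut). In form: [[[dx, dy, dz], [ax, ay, az], gripper], ...]. A call has 1 to 5 rows; each row is the pose to reach, as a shift and turn from the pose commanded when the call began, along the tool's axes at that moment; what a row does not reach only later rows make up. A row lasts 1/8 s, in which the tool goes at most 62.5 mm and 10.7 degrees, less where a joint would pass 70% of its speed; a pose out of reach is approached as far as the arm can. A call with a gripper value outside its range is refused whole. The fingers move at their own pace and stop on an object; "squeeze" is the grip in N (left out, the last holds). Time passes only in rows, so rows that repeat a pose let the fingers close. It gives the time, the measured TCP pose, the force, the opening and the grip force at its end, in the units of the state.
- env.get_state(): the state, without advancing time (a new reading comes with each control period).
- env.read_camera(name): name is "scene" or "top"; returns a dict with "pixels" (420x560x3 uint8, red, green, blue), "fovy" (degrees; the focal length in pixels is half the picture's height over the tangent of half this angle, whatever the lens; pixels are square), "cx", "cy" (the principal point, pixels), "extrinsics" (4x4, takes a point from world to camera coordinates). Camera axes: x right, y up, looking along -z (the intrinsics and any distortion apply to the point x, -y, -z); pixel columns grow to the right and rows downward; lengths in m; the calibration is good to about 2 mm. A picture is of the moment at which its call begins. There is no depth.
- env.hand_in(): hands the job in; it is judged then, once.
Trained networks look in a picture, given as the dict that the camera call returned (one of the last four; its "shot" number tells which), for a name from the list of things; names that differ only in an ending like _2 or _b are one class to them, and where a whole thing is asked for, a point or a joint stands for the part that bears it (a point fixed in the world has none). Each returns a list of dicts, best first, with "confidence" (0 to 1); they miss things now and then, are a little off and sometimes report something else, mostly with a low value. They report only what shows in the picture. A call takes as long as a camera call. They do not tell look-alikes from the thing itself.
- env.spot_in(thing, picture): "centre" ([x, y, z] in m, in world coordinates, good to about 4 mm: the middle of the surface that is visible of it).
- env.regions_of(thing, picture): "mask" (420x560 bool, what is visible of it).
- env.landmark_of(thing, picture): "centre" ([x, y, z] in m, in world coordinates, good to about 4 mm: a listed point, or the origin of a listed thing).
The state is a dict: "clock": time; "joint_pos": joint angles; "qvel": joint speeds; "tau": joint torques, N m; "tcp_pos": TCP position; "orientation": TCP orientation; "wrist_force": force on the tool from outside, world axes, zero at the start; "ft_torque": the same for the moment, N m; "finger_gap": finger opening in m; "grip_force": force on a finger pad.
Only numpy, scipy, OpenCV 4.12 (cv2) and the standard library are available. Lean on these libraries where they do the work, as an engineer would, in place of code of your own. Each camera call takes 0.05 s, during which the arm holds its last target. There are 200 camera calls.

## Task

The wide aluminium cover plate with the one large round hole has passed inspection: take it off its stand and stand it upright on its lower edge in an empty slot of the white rack, about centred along the slot. Lower it right down into the slot before you let go. Leave the narrow plate on its stand and the low plate already in the rack where they are.

Things in the scene. Friction and masses are not known exactly. Their poses are not given: they have to be found in the camera images.
- cover_plate: Bare aluminium, 100 mm wide (y), 140 tall (z), 12 thick (x), about 0.4 kg; one 50 mm round hole centred 56 mm up, top 55 mm solid. Origin: middle of lower edge. Starts in one of two black stands left of the rack (which one varies), leaning back 20 deg, top towards its +x, away from the robot; lower edge 30 mm above the table. Two narrow prongs support its back up to 78 mm from the lower edge.
- narrow_plate: Bystander leaning likewise in the other black stand: aluminium, 60 mm wide, 110 mm tall, 12 mm thick, two 16 mm holes one above the other. Origin and axes as for the cover plate. Leave alone.
- rack: White fixed rack, 120 (x) by 188 (y) by 68 mm high; origin: middle of underside. Three slots along x, open-ended, 120 long, centred at y = -52, 0, +52 mm. Each is 20 mm wide from its floor (12 mm above origin) up to 52 mm, then flares to a 52 mm mouth at 68 mm. Plates stand with thickness along rack y, either face either way, and may lean up to 12 deg. Empty slots show a black strip on the floor.
- rack_plate: Low plate standing in one of the three slots (which one varies; that slot is taken): plain aluminium, no holes, 100 mm wide, 85 mm tall, 12 mm thick (its x). Origin: middle of its lower edge, on the slot's floor; z up. Leave alone.
Not all that is in view belongs to the job. What is shaped like the rack but turquoise is not meant. Leave any turquoise look-alike of the cover_plate alone.

How it is judged:
On the way:
1. the cover plate, still held, is lowered into a slot to within 25 mm of its floor ((y of cover_plate in the frame of rack between -0.064 and -0.04 m or y of cover_plate in the frame of rack between -0.012 and 0.012 m or y of cover_plate in the frame of rack between 0.04 and 0.064 m) and x of cover_plate in the frame of rack between -0.03 and 0.03 m and angle between cover_plate's own z axis and vertical below 0.28 rad and z of cover_plate in the frame of rack below 0.037 m and contact force between the fingers and cover_plate above 1 N), for 0.05 s.
At the end, for the whole second after the job is handed in: The cover plate is at rest on its lower edge in a rack slot: origin within 12 mm of the slot's centre plane, 30 mm of the middle of its length and 8 mm above its floor, upright within 16 degrees; the narrow plate and the low plate are within 30 mm of where they were ((y of cover_plate in the frame of rack between -0.064 and -0.04 m or y of cover_plate in the frame of rack between -0.012 and 0.012 m or y of cover_plate in the frame of rack between 0.04 and 0.064 m) and x of cover_plate in the frame of rack between -0.03 and 0.03 m and angle between cover_plate's own z axis and vertical below 0.28 rad and z of cover_plate in the frame of rack below 0.02 m and linear speed of cover_plate below 0.05 m/s and distance of each of narrow_plate, rack_plate from where it was at the start of the episode below 0.03 m); the robot touches nothing.
It fails at once if the narrow plate is shifted by more than 30 mm (distance of narrow_plate from where it was at the start of the episode above 0.03 m).
It fails at once if the low plate in the rack is shifted by more than 30 mm (distance of rack_plate from where it was at the start of the episode above 0.03 m).
It also fails if it takes over 32 s, if anything falls off the work surface, if the arm or the gripper's body presses on something with over 40 N, if the wrist force passes 120 N, or if a joint passes its speed limit or range.

## Working session

There is one attempt and no reset: what is moved stays moved. The work goes in short steps, Python scripts to look and compute and a tool call to move; the robot and the scene stay as the last step left them, time stands still between calls to the robot, and variables do not carry over. Pictures are saved under pics/ and viewed, at most 10 in all, crops included, and the job is handed in when it is done.

Besides the shell and the picture viewer there is one more tool, called after "Request:" by a JSON object that holds its "api" and its "payload". move_arm: Moves the arm, as the interface text tells. Its arguments: {"type":"object","properties":{"targets":{"type":"array","items":{"type":"array"}},"squeeze":{"type":"number"}},"required":["targets"]}

```bash
mkdir -p pics
cat > h.py <<'E'
import numpy as np,cv2
from workcell import env
def proj(p,c):
    E=np.array(c["extrinsics"]);q=E[:3,:3]@np.array(p)+E[:3,3]
    f=210/np.tan(np.radians(c["fovy"])/2)
    return [c["cx"]+f*q[0]/-q[2],c["cy"]-f*q[1]/-q[2]]
E
python3 - <<'E'
from h import *
np.set_printoptions(precision=3,suppress=True)
ims=[]
for n in ["scene","top"]:
    c=env.read_camera(n);ims.append(c["pixels"])
    print(n,{k:v for k,v in c.items() if k!="pixels"})
    for t in ["cover_plate","narrow_plate","rack","rack_plate"]:
        for f in ["spot_in","landmark_of"]:
            for d in getattr(env,f)(t,c): print(t,f,np.array(d["centre"]),round(d["confidence"],2),np.round(proj(d["centre"],c)))
    cv2.imwrite(f"pics/{n}0.png",c["pixels"][...,::-1])
s=env.get_state();print(s)
E
```

```text
scene {'fovy': 47.225038315201026, 'cx': 275.3204816867819, 'cy': 208.40729294708314, 'extrinsics': array([[ 0.548,  0.837, -0.004, -0.42 ],
       [-0.559,  0.369,  0.743,  0.136],
       [ 0.623, -0.404,  0.67 , -1.554],
       [ 0.   ,  0.   ,  0.   ,  1.   ]]), 'shot': 1}
cover_plate spot_in [0.346 0.632 0.012] 0.85 [366. 152.]
cover_plate spot_in [0.522 0.282 0.12 ] 0.81 [314. 194.]
cover_plate landmark_of [0.485 0.294 0.026] 0.84 [308. 211.]
narrow_plate spot_in [0.556 0.095 0.119] 0.61 [260. 230.]
narrow_plate landmark_of [0.523 0.093 0.033] 0.71 [254. 246.]
rack spot_in [ 0.557 -0.278  0.053] 0.9 [118. 317.]
rack spot_in [0.316 0.214 0.048] 0.64 [252. 183.]
rack landmark_of [ 0.289  0.231 -0.004] 0.8 [253. 190.]
rack landmark_of [ 0.528 -0.267 -0.001] 0.67 [123. 320.]
rack_plate spot_in [ 0.553 -0.217  0.089] 0.75 [140. 293.]
top {'fovy': 43.1824988249062, 'cx': 284.30127182686886, 'cy': 200.60582473679946, 'extrinsics': array([[-0.025, -1.   ,  0.003,  0.242],
       [ 0.987, -0.024,  0.157, -0.426],
       [-0.157,  0.007,  0.988, -1.612],
       [ 0.   ,  0.   ,  0.   ,  1
[... 409 characters left out ...]
6. 247.]
rack landmark_of [ 0.528 -0.264 -0.003] 0.86 [438. 169.]
rack landmark_of [ 0.287  0.229 -0.001] 0.79 [286. 248.]
rack_plate spot_in [ 0.522 -0.21   0.09 ] 0.7 [429. 165.]
rack_plate landmark_of [ 0.53  -0.214  0.012] 0.63 [424. 168.]
{'clock': 0.9, 'joint_pos': array([ 1.135,  0.313,  0.046,  1.304, -0.   ,  1.431]), 'qvel': array([-0.   ,  0.002,  0.001,  0.   ,  0.001,  0.   ]), 'tau': array([  0.   , -48.044,  29.882,   0.   ,  -0.   ,   0.   ]), 'tcp_pos': array([0.168, 0.55 , 0.231]), 'orientation': array([0.   , 0.147, 0.989, 0.   ]), 'wrist_force': array([0.74 , 0.524, 0.326]), 'ft_torque': array([ 0.014, -0.002,  0.052]), 'grip_force': 0.0, 'finger_gap': 0.0854748559998711}
```

Run:
```python
import cv2,numpy as np
a=cv2.imread("pics/scene0.png");b=cv2.imread("pics/top0.png")
cv2.imwrite("pics/crop1.png",np.hstack([cv2.resize(a[130:270,200:420],None,fx=1.8,fy=1.8,interpolation=3),cv2.resize(b[100:240,220:440],None,fx=1.8,fy=1.8,interpolation=3)]))
```

```text
(no output)
```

View pics/scene0.png

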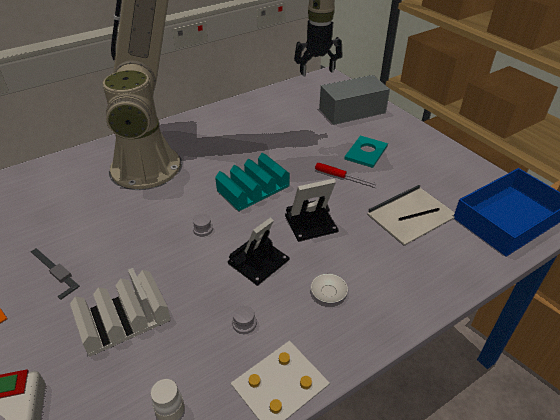

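View pics/top0.png

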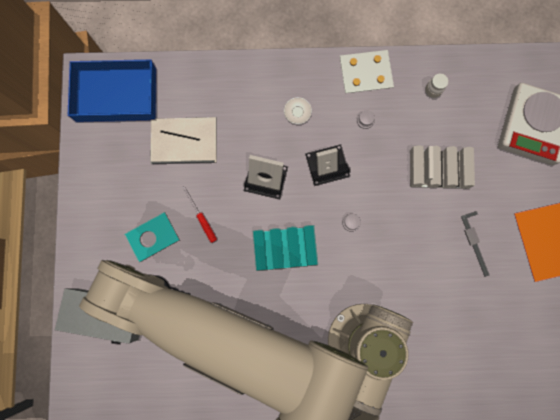

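View pics/crop1.png

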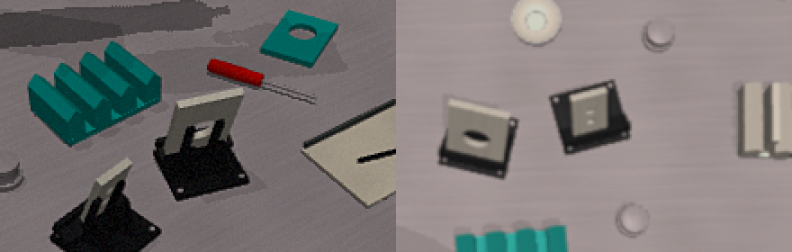

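Pictures: the candidates are the aluminium plate with one large hole in the stand at scene (314,194) / top (265,171), the aluminium narrow two-hole plate at scene (258,232) / top (328,162), and the flat turquoise holed plate at scene (366,152) / top (153,237). The crop confirms the first is the cover_plate: bare aluminium, wide, one big hole, in a stand. The white rack is at scene (120,310), with the low plate in its +y slot. The turquoise rack is at scene (252,183) and is ignored.

```bash
cat >> h.py <<'E'
from scipy.optimize import minimize
from scipy.spatial.transform import Rotation as R
def projs(P,c): return np.array([proj(p,c) for p in P])
def box(w): # corners x,y,z ranges
    return np.array([[a,b,z] for a in w[0] for b in w[1] for z in w[2]])
def sil(P,c):
    m=np.zeros((420*4,560*4),np.uint8);h=cv2.convexHull((projs(P,c)*4+2).astype(np.float32))
    cv2.fillConvexPoly(m,h.round().astype(np.int32),1);return m>0
def hullmask(m):
    m=cv2.resize(m.astype(np.uint8),None,fx=4,fy=4,interpolation=0)
    n,l,s,_=cv2.connectedComponentsWithStats(m);k=1+np.argmax(s[1:,4]);
    h=cv2.convexHull(np.argwhere(l==k)[:,::-1].astype(np.int32));o=np.zeros_like(m);cv2.fillConvexPoly(o,h,1);return o>0
def fit(model,pose,x0,views):
    f=lambda x:sum(1-(a:=sil(pose(model,x),c),(a&m).sum()/(a|m).sum())[1] for c,m in views)
    r=min((minimize(f,[*x0,y],method="Nelder-Mead",options=dict(initial_simplex=np.array([*x0,y])+np.vstack([np.zeros(3),np.diag([.012,.012,.15])]),maxiter=90)) for y in (-.25,0,.25)),key=lambda r:r.fun)
    return r.x,r.fun
def Rz(y): return R.from_euler("z",y)
def lean(P,x): return Rz(x[2]).apply(R.from_euler("y",20,degrees=True).apply(P))+[x[0],x[1],.03]
def flat(P,x): return Rz(x[2]).apply(P)+[x[0],x[1],0]
def delta(p,Rt):
    s=env.get_state();q=s["orientation"];R0=R.from_quat([q[1],q[2],q[3],q[0]])
    d=R0.inv().apply(np.array(p)-s["tcp_pos"])*1000;a=(R0.inv()*Rt).as_rotvec(degrees=True)/10
    print("shift mm",d.round(1),"turn",a.round(3));return d,a
E
python3 - <<'E'
from h import *
np.set_printoptions(precision=4,suppress=True)
cp=box([(-.006,.006),(-.05,.05),(0,.14)]);rk=box([(-.06,.06),(-.094,.094),(0,.068)])
vs={}
C=[env.read_camera(n) for n in ("scene","top")]
ref={"cover_plate":[.5,.288,.11],"rack":[.53,-.265,.05]}
for t in ref:
    v=[]
    for c in C:
        u=proj(ref[t],c);best=min(env.regions_of(t,c),key=lambda d:np.hypot(*(np.argwhere(d["mask"]).mean(0)[::-1]-u)))
        print(t,np.argwhere(best["mask"]).mean(0)[::-1],u);v.append((c,hullmask(best["mask"])))
    vs[t]=v
res={}
for t,m,ps,x0 in (("cover_plate",cp,lean,[.487,.29]),("rack",rk,flat,[.528,-.265])):
    for nm,v in (("scene",vs[t][:1]),("top",vs[t][1:]),("both",vs[t])):
        x,f=fit(m,ps,x0,v);print(t,nm,x,f)
    res[t]=x
np.savez("poses.npz",**res)
out=[]
for i,c in enumerate(C):
    im=cv2.resize(c["pixels"][...,::-1],None,fx=4,fy=4,interpolation=3)
    for t,m,ps in (("cover_plate",cp,lean),("rack",rk,flat)):
        P=(projs(ps(m,res[t]),c)*4+2).round().astype(int)
        for a in range(8):
            for k in (1,2,4):
                if not a&k: cv2.line(im,tuple(map(int,P[a])),tuple(map(int,P[a|k])),(0,0,255),1)
        u=P.mean(0).astype(int);out.append(cv2.resize(im[max(0,u[1]-150):,max(0,u[0]-200):][:300,:400],(400,300)))
cv2.imwrite("pics/fit.png",np.vstack([np.hstack(out[:2]),np.hstack(out[2:])]))
# tool: y along plate x, z along -plate z
x=res["cover_plate"];A=(Rz(x[2])*R.from_euler("y",20,degrees=True)).as_matrix()
for sg in (1,-1):
    T=np.column_stack([np.cross(sg*A[:,0],-A[:,2]),sg*A[:,0],-A[:,2]])
    for h in (.096,.2): delta(lean(np.array([[0,0,h]]),x)[0],R.from_matrix(T))
print(env.get_state()["clock"])
E
```

```text
cover_plate [312.0503 194.4799] [np.float64(310.6105069027341), np.float64(191.68893227297002)]
cover_plate [264.8327 171.1924] [np.float64(264.87951152936165), np.float64(174.25437393216058)]
rack [119.2298 313.1553] [np.float64(119.37185266043946), np.float64(306.3827704023281)]
rack [443.5985 167.3025] [np.float64(443.4266052579143), np.float64(164.54777431843877)]
cover_plate scene [ 0.4834  0.295  -0.2721] 0.024079728094936304
cover_plate top [ 0.4862  0.2937 -0.224 ] 0.030622814968276568
cover_plate both [ 0.4847  0.294  -0.263 ] 0.09143171331768529
rack scene [ 0.5269 -0.2662 -0.0504] 0.020150304241213335
rack top [ 0.5261 -0.2627 -0.0754] 0.036004747878841115
rack both [ 0.5265 -0.2653 -0.0626] 0.06313417780749875
shift mm [-410.7 -151.5  111.1] turn [1.589 1.537 8.715]
shift mm [-446.2 -150.3   13.4] turn [1.589 1.537 8.715]
shift mm [-410.7 -151.5  111.1] turn [-1.55   1.603 -9.085]
shift mm [-446.2 -150.3   13.4] turn [-1.55   1.603 -9.085]
1.2
```

View pics/fit.png

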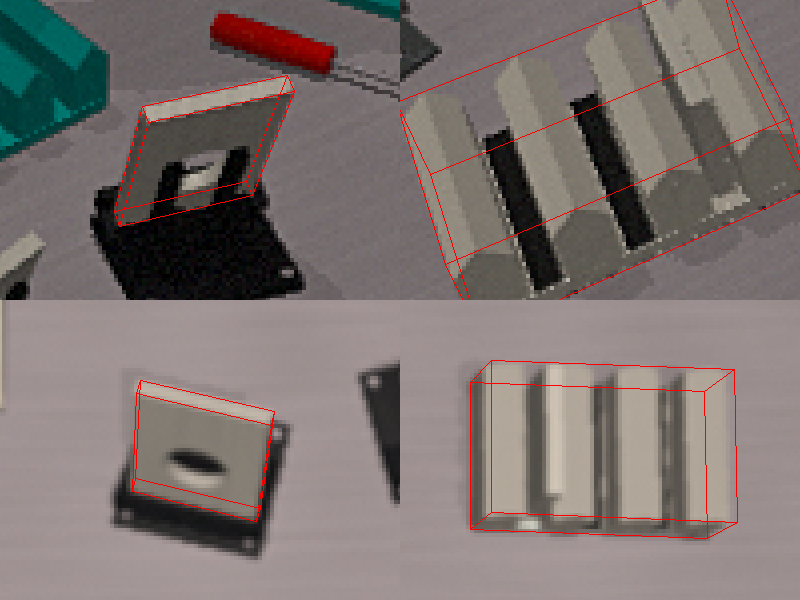

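Overlays fit both views: plate top edge at scene (310,170), rack's two black-strip slots free (middle and −y), and the low plate in the +y slot. Moving above the plate.

Request:
{"api": "move_arm", "payload": {"targets": [[[-446,-150,-15],[-1.55,1.6,-9.09],-1],[[-446,-150,-15],[-1.55,1.6,-9.09],-1],[[-446,-150,-15],[-1.55,1.6,-9.09],-1],[[-446,-150,-15],[-1.55,1.6,-9.09],-1],[[-446,-150,-15],[-1.55,1.6,-9.09],-1]]}}

```text
clock: 1.82
tcp_pos: [0.3889, 0.3936, 0.2403]
orientation: [-0.058, -0.245, 0.965, 0.073]
wrist_force: [0.4, 1.1, 0.3]
finger_gap: 0.0852
grip_force: 0.0
```

```bash
cat > g.py <<'E'
from h import *
import sys
x=np.load("poses.npz")["cover_plate"];x[2]=-.25
A=(Rz(x[2])*R.from_euler("y",20,degrees=True)).as_matrix();sg=-1
T=R.from_matrix(np.column_stack([np.cross(sg*A[:,0],-A[:,2]),sg*A[:,0],-A[:,2]]))
for h in map(float,sys.argv[1:]): delta(lean(np.array([[0,0,h]]),x)[0],T)
s=env.get_state();print(s["joint_pos"].round(2),s["clock"],s["tcp_pos"])
E
python3 g.py .2 .096
```

```text
shift mm [ -87.2 -180.3  -15.1] turn [-0.784  0.807 -4.633]
shift mm [ -68.8 -173.3   87. ] turn [-0.784  0.807 -4.633]
[0.55 0.31 0.05 1.38 0.17 0.05] 1.825 [0.38886956 0.39362272 0.24033891]
```

Request:
{"api": "move_arm", "payload": {"targets": [[[-87,-180,-15],[-0.78,0.81,-4.63],-1],[[-87,-180,-15],[-0.78,0.81,-4.63],-1],[[-87,-180,-15],[-0.78,0.81,-4.63],-1],[[-87,-180,-15],[-0.78,0.81,-4.63],-1],[[-87,-180,-15],[-0.78,0.81,-4.63],-1]]}}

```text
clock: 2.45
tcp_pos: [0.5507, 0.2753, 0.2157]
orientation: [-0.108, -0.602, 0.779, 0.137]
wrist_force: [0.2, -0.6, -1.2]
finger_gap: 0.0855
grip_force: 0.0
```

```bash
python3 g.py .2 .096
```

```text
shift mm [-1.7  1.  -2. ] turn [ 0.01  -0.007 -0.036]
shift mm [ -1.9   0.8 102. ] turn [ 0.01  -0.007 -0.036]
[ 0.25  0.67  0.52  1.73  0.17 -1.09] 2.45 [0.55074209 0.2753238  0.2157177 ]
```

Request:
{"api": "move_arm", "payload": {"targets": [[[-2,1,40],[0,0,0],-1],[[-2,1,75],[0,0,0],-1],[[-2,1,102],[0,0,0],-1],[[-2,1,102],[0,0,0],-1]], "squeeze": 60}}

```text
clock: 2.95
tcp_pos: [0.5127, 0.2879, 0.1203]
orientation: [-0.109, -0.602, 0.779, 0.137]
wrist_force: [-1.0, 0.1, 0.6]
finger_gap: 0.0855
grip_force: 0.0
```

```bash
python3 g.py .096
python3 - <<'E'
from h import *
out=[]
for n,u in (("scene",(310,190)),("top",(265,171))):
    c=env.read_camera(n)["pixels"][u[1]-70:u[1]+60,u[0]-60:u[0]+60,::-1]
    out.append(cv2.resize(c,None,fx=3.3,fy=3.3,interpolation=3))
cv2.imwrite("pics/pre.png",np.hstack(out))
E
```

```text
shift mm [ 1.  -3.9 -1.3] turn [ 0.019 -0.019 -0.039]
[ 0.29  0.64  0.22  1.46  0.17 -1.06] 2.95 [0.51269508 0.28785769 0.12034461]
```

View pics/pre.png

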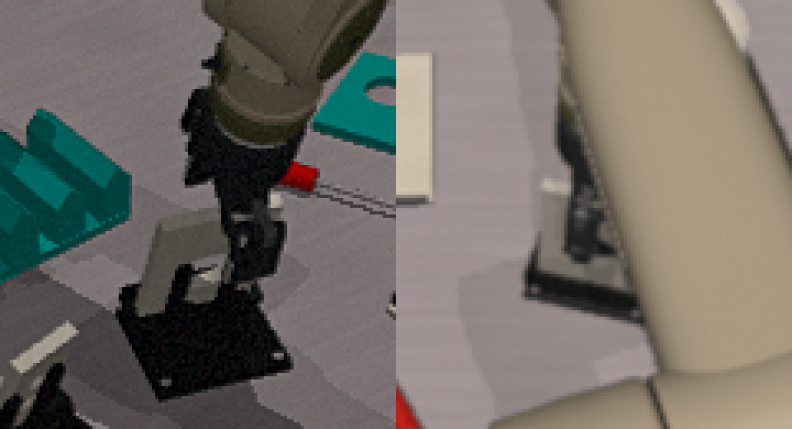

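The fingers straddle the plate's top, back finger at crop (260,245) and front finger at (585,230). Closing.

Request:
{"api": "move_arm", "payload": {"targets": [[[0,-1,0],[0,0,0],1],[[0,-1,0],[0,0,0],1],[[0,-1,0],[0,0,0],1],[[0,-1,0],[0,0,0],1],[[0,-1,0],[0,0,0],1]], "squeeze": 60}}

```text
clock: 3.68
tcp_pos: [0.5161, 0.2879, 0.1219]
orientation: [-0.107, -0.602, 0.78, 0.136]
wrist_force: [2.1, 0.0, 0.3]
finger_gap: 0.0112
grip_force: 59.1
```

Request:
{"api": "move_arm", "payload": {"targets": [[[0,0,-15],[0,0,0],1],[[0,0,-45],[0,0,0],1],[[0,0,-90],[0,0,0],1],[[0,0,-120],[0,0,0],1],[[0,0,-120],[0,0,0],1]], "squeeze": 80}}

```text
clock: 4.3
tcp_pos: [0.5568, 0.2778, 0.2365]
orientation: [-0.105, -0.602, 0.78, 0.136]
wrist_force: [0.4, -0.6, -4.0]
finger_gap: 0.0108
grip_force: 78.6
```

```bash
cat > r.py <<'E'
from h import *
import sys
x=np.load("poses.npz")["rack"];x[2]=-.06   # args: tcp heights over rack slot
y=float(sys.argv[1]);ux=float(sys.argv[2])
X=Rz(x[2]).as_matrix();T=R.from_matrix(np.column_stack([np.cross(X[:,1],[0,0,-1]),X[:,1],[0,0,-1]]))
for z in map(float,sys.argv[3:]):
    p=flat(np.array([[ux,y,z]]),x)[0];print(p);delta(p,T)
s=env.get_state();print(s["joint_pos"].round(2),s["clock"],s["tcp_pos"])
E
python3 r.py -.052 0 .26 .12
python3 - <<'E'
from h import *
c=env.read_camera("scene")
cv2.imwrite("pics/held.png",cv2.resize(c["pixels"][60:270,200:420,::-1],None,fx=2.5,fy=2.5,interpolation=3))
E
```

```text
[ 0.52341833 -0.31716307  0.26      ]
shift mm [ 584.  -103.9  -61.7] turn [ 1.649 -1.361  7.789]
[ 0.52341833 -0.31716307  0.12      ]
shift mm [ 583.8 -151.3   70. ] turn [ 1.649 -1.361  7.789]
[ 0.25  0.68  0.59  1.78  0.16 -1.09] 4.3 [0.55680658 0.27777164 0.23647782]
```

View pics/held.png

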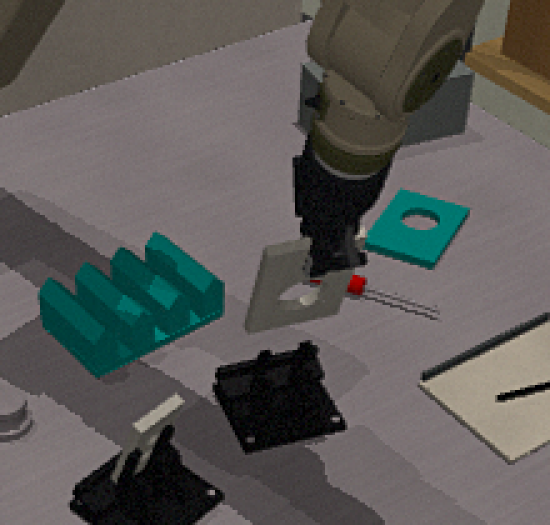

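The plate is clear of its stand and held square (crop (295,285)). The narrow plate is untouched at (160,415). Raising, then carrying to above the −y slot.

Request:
{"api": "move_arm", "payload": {"targets": [[[0,17,-47],[0,0,0],1],[[50,10,-65],[0.5,-0.4,1],1],[[110,0,-70],[0.8,-0.6,2],1],[[170,-10,-75],[1.0,-0.8,3],1],[[230,-20,-80],[1.2,-1,4],1]]}}

```text
clock: 4.97
tcp_pos: [0.5397, 0.0425, 0.3016]
orientation: [-0.02, -0.293, 0.954, 0.063]
wrist_force: [0.6, -0.3, -3.0]
finger_gap: 0.0111
grip_force: 79.3
```

```bash
python3 r.py -.052 0 .3
```

```text
[ 0.52341833 -0.31716307  0.3       ]
shift mm [ 215.4 -286.3  -36. ] turn [ 0.723 -0.253  3.753]
[-0.12  0.3   0.2   1.55  0.1  -0.73] 4.975 [0.53965482 0.04251713 0.30157443]
```

Request:
{"api": "move_arm", "payload": {"targets": [[[215,-286,-36],[0.72,-0.25,3.75],1],[[215,-286,-36],[0.72,-0.25,3.75],1],[[215,-286,-36],[0.72,-0.25,3.75],1],[[215,-286,-36],[0.72,-0.25,3.75],1],[[215,-286,-36],[0.72,-0.25,3.75],1]]}}

```text
clock: 5.6
tcp_pos: [0.5278, -0.2685, 0.3001]
orientation: [-0.0, 0.027, 1.0, 0.002]
wrist_force: [1.0, -0.3, -4.1]
finger_gap: 0.0112
grip_force: 79.3
```

```bash
python3 r.py -.052 0 .25
```

```text
[ 0.52341833 -0.31716307  0.25      ]
shift mm [  1.7 -49.   49.9] turn [ 0.02  -0.005  0.035]
[-0.61  0.34  0.26  1.49  0.   -0.55] 5.6 [ 0.52782469 -0.26854827  0.30006284]
```

Request:
{"api": "move_arm", "payload": {"targets": [[[2,-49,0],[0,0,0.04],1],[[2,-49,50],[0,0,0.04],1],[[2,-49,75],[0,0,0.04],1],[[2,-49,75],[0,0,0.04],1],[[2,-49,75],[0,0,0.04],1]]}}

```text
clock: 6.22
tcp_pos: [0.5248, -0.3166, 0.2272]
orientation: [0.001, 0.03, 1.0, 0.001]
wrist_force: [-0.7, -0.6, -3.4]
finger_gap: 0.0108
grip_force: 79.8
```

```bash
python3 r.py -.052 0 .225
python3 - <<'E'
from h import *
np.set_printoptions(precision=4,suppress=True)
cp=box([(-.006,.006),(-.05,.05),(0,.14)]);s=env.get_state();rx=np.load("poses.npz")["rack"]
zb=s["tcp_pos"][2]-.096
# full pose from tool: plate x=-tool y, plate z=-tool z; params: along width, across, turn about plate y-free tilt
q=s["orientation"];T=R.from_quat([q[1],q[2],q[3],q[0]]).as_matrix()
B=R.from_matrix(np.column_stack([-T[:,1],np.cross(-T[:,2],-T[:,1]),-T[:,2]]))
o=s["tcp_pos"]+T[:,2]*.096
def pose(P,x): return B.apply(R.from_rotvec([x[2],0,0]).apply(P))+o+B.apply([0,x[0],x[1]])
out=[]
c=env.read_camera("scene");ds=env.regions_of("cover_plate",c)
u=proj(o+[0,0,.05],c);d=min(ds,key=lambda d:np.hypot(*(np.argwhere(d["mask"]).mean(0)[::-1]-u)))
print(np.argwhere(d["mask"]).mean(0)[::-1],u)
x,f=fit(cp,pose,[0,0],[(c,hullmask(d["mask"]))]);print("width off, down off, rot",x,f)
o2=pose(np.zeros((1,3)),x)[0];print("origin",o2,"in rack",Rz(-rx[2]).apply(o2-[rx[0],rx[1],0]))
im=cv2.resize(c["pixels"][...,::-1],None,fx=4,fy=4,interpolation=3)
for xx,col in ((x,(0,0,255)),(np.zeros(3),(0,255,0))):
    P=(projs(pose(cp,xx),c)*4+2).round().astype(int)
    for a in range(8):
        for k in (1,2,4):
            if not a&k: cv2.line(im,tuple(map(int,P[a])),tuple(map(int,P[a|k])),col,1)
v=P.mean(0).astype(int);cv2.imwrite("pics/over.png",im[max(0,v[1]-250):,max(0,v[0]-300):][:580,:600])
E
```

```text
[ 0.52341833 -0.31716307  0.225     ]
shift mm [ 1.3 -0.6  2.2] turn [ 0.008  0.01  -0.003]
[-0.67  0.39  0.14  1.33  0.   -0.61] 6.225 [ 0.52476807 -0.3166028   0.22718751]
[ 78.4955 275.6702] [np.float64(79.73753604968326), np.float64(277.0450086995488)]
width off, down off, rot [-0.0078  0.0079 -0.3813] 0.09060674157303372
origin [ 0.5171 -0.316   0.1391] in rack [-0.0062 -0.0512  0.1391]
```

View pics/over.png

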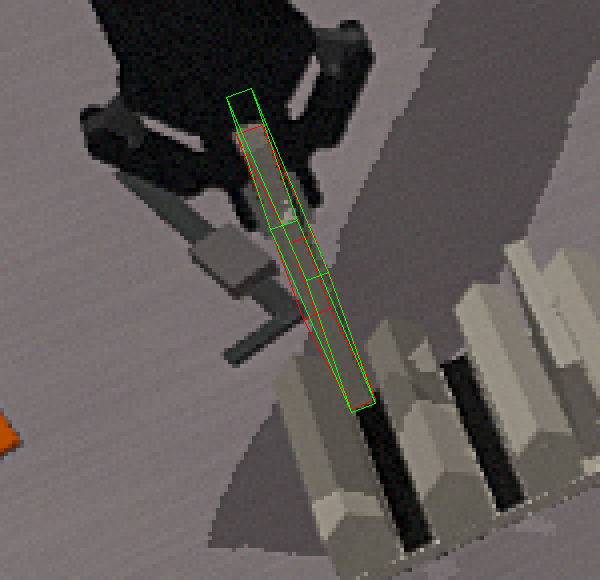

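The green model (grip as planned) matches the plate's lower edge at crop (363,407), in line with the black strip of the −y slot at (395,470). The red fit is skewed by the gripper hiding the plate's top. Lowering.

Request:
{"api": "move_arm", "payload": {"targets": [[[1,-0.5,25],[0,0,0],1],[[1,-0.5,50],[0,0,0],1],[[1,-0.5,70],[0,0,0],1],[[1,-0.5,80],[0,0,0],1],[[1,-0.5,80],[0,0,0],1]]}}

```text
clock: 6.95
tcp_pos: [0.5241, -0.3174, 0.1473]
orientation: [0.001, 0.03, 1.0, 0.0]
wrist_force: [0.1, -0.7, -3.4]
finger_gap: 0.0109
grip_force: 79.9
```

```bash
python3 r.py -.052 0 .108
python3 - <<'E'
from h import *
out=[]
for n,u in (("scene",(95,300)),("top",(455,170))):
    c=env.read_camera(n)["pixels"][u[1]-70:u[1]+70,u[0]-65:u[0]+65,::-1]
    out.append(cv2.resize(c,None,fx=3,fy=3,interpolation=3))
cv2.imwrite("pics/low.png",np.hstack(out))
E
```

```text
[ 0.52341833 -0.31716307  0.108     ]
shift mm [ 0.8  0.2 39.3] turn [ 0.005  0.012 -0.004]
[-0.68  0.42 -0.01  1.14  0.   -0.62] 6.95 [ 0.52412071 -0.31741748  0.14726709]
```

View pics/low.png

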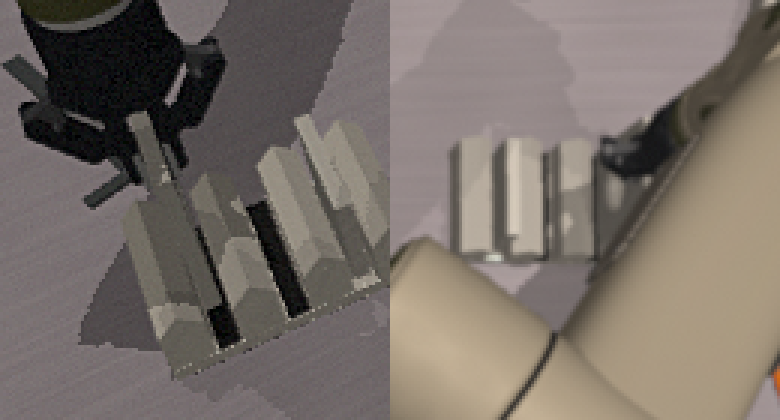

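The plate's near lower corner (crop (212,300)) is inside the −y slot, without contact. Continuing down.

Request:
{"api": "move_arm", "payload": {"targets": [[[1,0,10],[0,0,0],1],[[1,0,20],[0,0,0],1],[[1,0,28],[0,0,0],1],[[1,0,32],[0,0,0],1],[[1,0,32],[0,0,0],1]]}}

```text
clock: 7.68
tcp_pos: [0.5228, -0.3172, 0.1144]
orientation: [0.001, 0.031, 1.0, 0.001]
wrist_force: [-0.6, -0.3, -3.4]
finger_gap: 0.0111
grip_force: 80.1
```

Request:
{"api": "move_arm", "payload": {"targets": [[[0,0,2],[0,0,0],1],[[0,0,4],[0,0,0],1],[[0,0,5],[0,0,0],1],[[0,0,5],[0,0,0],1]]}}

```text
clock: 8.18
tcp_pos: [0.5231, -0.3174, 0.11]
orientation: [0.001, 0.031, 1.0, 0.0]
wrist_force: [0.2, -0.4, -3.6]
finger_gap: 0.0109
grip_force: 80.1
```

Request:
{"api": "move_arm", "payload": {"targets": [[[0,0,1],[0,0,0],1],[[0,0,2],[0,0,0],1],[[0,0,3],[0,0,0],1],[[0,0,3],[0,0,0],1]]}}

```text
clock: 8.68
tcp_pos: [0.5238, -0.3177, 0.1095]
orientation: [0.002, 0.03, 1.0, -0.0]
wrist_force: [-1.5, 2.5, 10.2]
finger_gap: 0.0112
grip_force: 82.3
```

Floor reached (force rose by 14 N). Releasing and going up.

Request:
{"api": "move_arm", "payload": {"targets": [[[0,0,-1.5],[0,0,0],0.4],[[0,0,-1.5],[0,0,0],0],[[0,0,-1.5],[0,0,0],-1],[[0,0,-1.5],[0,0,0],-1],[[0,0,-1.5],[0,0,0],-1]]}}

```text
clock: 9.3
tcp_pos: [0.523, -0.3174, 0.1083]
orientation: [0.001, 0.03, 1.0, 0.0]
wrist_force: [0.4, -0.9, 0.0]
finger_gap: 0.0853
grip_force: 0.0
```

Request:
{"api": "move_arm", "payload": {"targets": [[[0,0,-20],[0,0,0],-1],[[0,0,-60],[0,0,0],-1],[[0,0,-110],[0,0,0],-1],[[0,0,-150],[0,0,0],-1],[[0,0,-150],[0,0,0],-1]]}}

```text
clock: 9.93
tcp_pos: [0.5243, -0.3188, 0.2626]
orientation: [0.004, 0.03, 1.0, -0.002]
wrist_force: [0.4, -0.0, 0.1]
finger_gap: 0.0852
grip_force: 0.0
```

Run:
```python
from h import *
x=np.load("poses.npz")["rack"]
out=[]
for n,u in (("scene",(95,300)),("top",(455,170))):
    c=env.read_camera(n)
    for f in ("landmark_of","spot_in"):
        for d in getattr(env,f)("cover_plate",c): print(n,f,np.round(d["centre"],3),Rz(-x[2]).apply(np.array(d["centre"])-[x[0],x[1],0]).round(3),d["confidence"])
    out.append(cv2.resize(c["pixels"][u[1]-70:u[1]+70,u[0]-65:u[0]+65,::-1],None,fx=3,fy=3,interpolation=3))
cv2.imwrite("pics/end.png",np.hstack(out))
```

```text
scene landmark_of [ 0.521 -0.32   0.009] [-0.002 -0.055  0.009] 0.84
scene landmark_of [0.305 0.711 0.009] [-0.282  0.96   0.009] 0.83
scene spot_in [0.342 0.632 0.013] [-0.24   0.884  0.013] 0.92
scene spot_in [ 0.568 -0.318  0.122] [ 0.045 -0.05   0.122] 0.76
top landmark_of [0.299 0.709 0.007] [-0.288  0.959  0.007] 0.61
top landmark_of [ 0.523 -0.317  0.013] [-0.001 -0.052  0.013] 0.56
top spot_in [0.337 0.639 0.011] [-0.245  0.891  0.011] 0.86
top spot_in [ 0.517 -0.313  0.109] [-0.007 -0.048  0.109] 0.75
```

View pics/end.png

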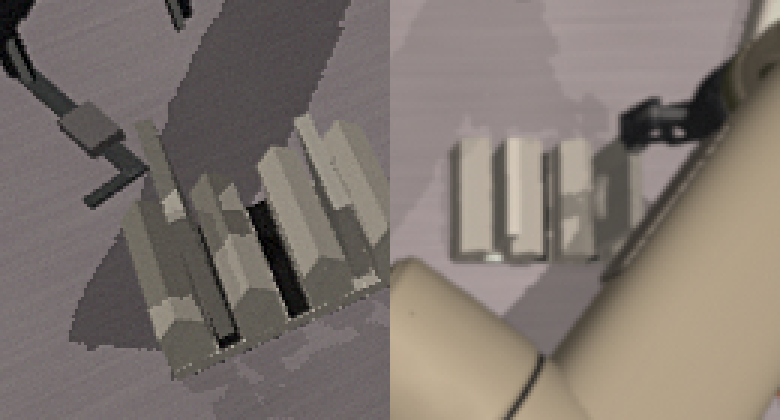

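The plate stands upright in the −y slot (left crop, (145,125) to (215,330)), with the landmark at rack (−0.001, −0.053, 0.011). The gripper is clear and the low plate is where it was.

```bash
python3 -c "
from workcell import env
print(env.hand_in())"
```

```text
the job is handed in; nothing more can be done
None
```

The cover plate stands upright and centred in the rack's −y slot, lowered to the floor before release; the low plate looks unmoved in the last pictures and the narrow plate did in the last one that showed it, and the job is handed in (no verdict came back).

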